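Load a test coupon holder under a spring clip

ROBOT

A 6-joint arm with a two-finger parallel gripper is mounted at the origin on the work surface. World frame = base frame: x ahead of the robot, y to its left, z up, the work surface at z = 0. Lengths are in m, angles in rad, forces in N, time in s.
With the tool pointing down it reaches from about 0.35 to 1 m from the base axis. Payload 7.1 kg.
Tool frame: the origin (TCP) lies at the very end of the fingers, on their centre line; the grasp point (between the pads) lies 19 mm behind it; z points along the fingers, y is the line along which they close (so a half turn about z gives the same grasp; the last joint's range is limited). The gripper opens to 85 mm and grips with 20 to 120 N. Pads are 22 mm wide; open, the fingers measure 114 mm over their backs; the gripper's body (76 mm by 85 mm) begins 54 mm behind the grasp point. The pads swing forward as they close: fully open they stand 13 mm farther back than shut.
Start: joints at [1.188, 0.423, 1.63, -0, 1.089, -0.019], TCP at [0.222, 0.584, 0.231] pointing down, gripper open.
Joint ranges: [-3, 3], [-0.9, 2.11], [0.09, 2.58], [-1.31, 4.45], [0.11, 2.69], [-2.54, 2.54]. Speed limits (rad/s): [2.39, 2.39, 3.01, 3.14, 3.14, 3.14].

INTERFACE

Orientations are given as a unit quaternion [w, x, y, z].
In Python, from plant import robot, imaging gives the robot as it stands (robot), with the cameras (imaging).
- The arm moves only by the tool pendant, called after "Call:" by a JSON object that holds its "op" and its "data", one argument or row to a line. Schema: {"type":"object","properties":{"segments":{"type":"object","properties":{"tx":{"type":"array","items":{"type":"number"},"minItems":1,"maxItems":5},"ty":{"type":"array","items":{"type":"number"},"minItems":1,"maxItems":5},"tz":{"type":"array","items":{"type":"number"},"minItems":1,"maxItems":5},"twist":{"type":"array","items":{"type":"number"},"minItems":1,"maxItems":5}},"additionalProperties":false,"required":["tx","ty","tz","twist"]},"finger_gap":{"type":"number"},"grip_force":{"type":"number"},"only":{"type":"string"},"quiet":{"type":"boolean"},"lines":{"type":"string"}},"required":["segments"],"additionalProperties":false}. segments is an object with one list for each field, all of the same length, 1 to 5, a row being the entries at one place: tx, ty, tz (the shift in m), twist (a turn about the tool's z in rad); each row shifts and turns the commanded pose from where the row before left it, along the tool's axes as they then stand; what a row does not reach is not made up. A row lasts 1/8 s, in which the tool goes at most 0.0625 m and 0.188 rad, less where a joint would pass 70% of its speed; a pose out of reach is approached as far as the arm can. finger_gap is the opening from 0.0 (shut) to 1.0 (fully open), set as the call begins (left out keeps the last). The fingers move at their own pace and stop on an object; grip_force is the grip in N (left out, the last holds). Time passes only in rows, so rows that do not move let the fingers close. The tool returns the time, the measured TCP pose, the force, the opening and the grip force at its end. only (a regular expression) keeps the lines of the reply that match it, lines (a string "A,B") keeps lines A to B, and quiet returns only ok. Input that does not fit is refused with a message, and nothing moves.
- robot.state(): the state, without advancing time (a new reading comes with each control period).
- imaging.snapshot(name): name is "side" or "top" or "wrist"; returns the picture (420x560x3 uint8, red, green, blue); there is no depth.
- imaging.camera_info(name): a dict with "fx", "fy", "cx", "cy" (pixels), "eye" and "rotation" of the camera in the world. Camera axes: x right, y down, z forward; pixel columns grow to the right and rows downward; lengths in m; the calibration is good to about 2 mm. A picture is of the moment at which its call begins: read the wrist's pose just before it. camera_info takes no time and is no camera call; for the wrist camera it gives the pose at the moment of the call.
- robot.close_job(): hands the job in; it is judged then, once.
The state is a dict: "time_s": time; "q": joint angles; "dq": joint speeds; "tau": joint torques, N m; "position": TCP position; "tcp_rot": TCP orientation; "ft_force": force on the tool from outside, world axes, zero at the start; "ft_torque": the same for the moment, N m; "grip_width": opening from 0.0 (shut) to 1.0 (fully open); "grip_force": force on a finger pad.
Only numpy, scipy, OpenCV 4.12 (cv2) and the standard library are available. Lean on these libraries where they do the work, as an engineer would, in place of code of your own. Each camera call takes 0.05 s, during which the arm holds its last target. There are 200 camera calls.

TASK

Load the coupon holder into the clip fixture: press the clip's long thumb plate down with one fingertip so that its jaw lifts, and keep it down while your other fingertip pushes the holder along its channel, under the jaw, until it is fully home against the end stop. Then let the clip up so that its jaw clamps the holder. Do not grip or lift anything, and leave the other things on the bench where they are.

Things in the scene. Friction and masses are not known exactly. Their poses are not given: they have to be found in the camera images.
- fixture: Bolted-down clip fixture, aluminium base 172 x 116 x 12 mm with an open channel and, beside it, a long sprung clip. Origin on the bench surface, z up; base covers x -108..64, y -58..58 mm. +x: push direction along the channel, to the end stop; +y: from channel to thumb plate. Two hinge posts at x -98 and +40, y -3..11, tops z 46 mm.
- channel (a point): On the channel's bed (fixture x -60, y -28, z 26 mm). Channel: centre line y -28, 39 mm wide between rails (tops z 32), bed x -108..46, rear open. A gripper pointing down, fingers 60 mm apart centre to centre along fixture y, has one tip on the thumb plate and the other in the channel behind the holder's heel; both slide along x together.
- clip (a joint): Spring clip's rocker, rad: 0 = jaw down (rest, empty), grows as the thumb plate is pressed down, hard stop 0.42. Hinge axis along fixture x at y +2, z 38 mm. Sprung shut: about 4 N on the plate starts it, about 10 N holds it at the stop. Above about 0.15 the jaw clears the holder; resting on the holder it reads about 0.13.
- plate (a point): Middle of the upper face of the clip's smooth steel thumb plate (fingertips slide on it easily): 114 mm along fixture x (x -87..27), about 34 mm across (y 15..49). Moves with the clip: about z 43 mm at rest, 30 mm at the hard stop. Slopes up outward (+y) by 0.16 rad at rest, down outward by 0.26 at the stop.
- jaw (a point): Lower rear edge of the jaw, a blunt round bar of 10 mm diameter lying along fixture x (x 13..27 mm) over the channel's centre line. At rest its underside is 6 mm over the bed, so the 10 mm holder butts against it; at the hard stop about 18 mm over the bed.
- stop (a point): Foot of the black end stop's face at the channel's centre line, on the bed (fixture x 46, y -28, z 26 mm). The stop stands 10 mm above the bed.
- holder: Loose coupon holder, 60 g: black plate 50 (x) x 36 (y) x 10 mm, green board inlaid on top, with an upright heel across its rear (-x) edge, 8 mm thick, top 22 mm above its underside. Origin: centre of the underside; front edge 25 mm ahead (+x), heel's rear face 25 mm behind. Starts on the bed in the channel, short of the jaw; home, its origin is 25 mm short of stop.
- spare_board: bystander: loose bare board 60 x 36 x 6 mm with two components, up to 9 mm high, on the bench beside the fixture; origin under its centre
- screwdriver: bystander: screwdriver 160 mm long lying on the bench; origin under its middle
- jar: bystander: small closed jar, 40 mm diameter, 55 mm high; origin under its centre
- tape_roll: bystander: roll, 64 mm diameter, 18 mm high, lying flat; origin under its centre
- tweezers: bystander: steel tweezers 115 mm long, 9 mm high; origin under the middle
- weight_block: bystander: steel block 45 x 30 x 30 mm; origin under its centre
- cup: bystander: white cup, 70 mm diameter, 80 mm high; origin under its centre

How it is judged:
On the way, in this order (a step that is already met when the one before it is completed fails the run):
1. a fingertip holds the thumb plate down, jaw clear (clip over 0.15 rad), while the holder is still in front of the jaw (value of joint clip above 0.15 rad and contact force between the fingers and clip above 1 N and x of holder in the frame of fixture below -0.01 m), for 0.1 s.
2. with the plate still held down, the holder reaches the end stop (within 3 mm) (value of joint clip above 0.15 rad and contact force between the fingers and clip above 1 N and x of holder in the frame of fixture above 0.018 m), for 0.1 s.
At the end, for the whole second after the job is handed in: The holder lies flat in its channel within 3 mm of the end stop, within 4 mm of the channel's centre line, and the clip has been let up so that its jaw presses on the holder (over 1 N, clip at 0.08 to 0.17 rad); everything is at rest (x of holder in the frame of fixture between 0.018 and 0.024 m and y of holder in the frame of fixture between -0.032 and -0.024 m and z of holder in the frame of fixture between 0.0235 and 0.0285 m and angle between the x axis of holder and the x axis of fixture, either way round below 0.1 rad and value of joint clip between 0.08 and 0.17 rad and contact force between clip and holder above 1 N and linear speed of holder below 0.01 m/s); the robot touches nothing.
It fails at once if the holder is lifted (more than 6 mm off the bed) or tipped (over 0.25 rad) (z of holder in the frame of fixture above 0.032 m or angle between holder's own z axis and vertical above 0.25 rad).
It fails at once if a bystander is moved more than 15 mm (distance of any of spare_board, screwdriver, jar, tape_roll, tweezers, weight_block, cup from where it was at the start of the episode above 0.015 m).
It also fails if it takes over 51 s, if anything falls off the work surface, if the arm or the gripper's body presses on something with over 40 N, if the wrist force passes 120 N, or if a joint passes its speed limit or range.

## Working session

There is one attempt and no reset: what is moved stays moved. The work goes in short steps, Python scripts to look and compute and a tool call to move; the robot and the scene stay as the last step left them, time stands still between calls to the robot, and variables do not carry over. Pictures are saved under pics/ and viewed, at most 10 in all, crops included, and the job is handed in when it is done.

```bash
ls; mkdir -p pics; python3 - <<'E'
from plant import robot, imaging
import cv2
for n in ["top","side"]:
    cv2.imwrite(f"pics/{n}0.png",imaging.snapshot(n)[:,:,::-1]); print(n,imaging.camera_info(n))
s=robot.state();print(s)
E
```

```text
pics
plant.py
top {'fx': 540.9414799039976, 'fy': 540.9414799039976, 'cx': 273.0403374454365, 'cy': 203.55811648703533, 'eye': array([ 0.25309704, -0.00442448,  1.45757051]), 'rotation': array([ 0.05457901, -0.70260611,  0.70746717, -0.05344149])}
side {'fx': 501.6964208780049, 'fy': 501.6964208780049, 'cx': 282.55540612130665, 'cy': 208.44297052015537, 'eye': array([-0.03009323, -0.80934889,  0.807444  ]), 'rotation': array([-0.42264292,  0.86292845, -0.2528343 ,  0.11314711])}
{'time_s': 0.1, 'q': array([ 1.18798571e+00,  4.23794537e-01,  1.63061421e+00,  1.13779906e-05,
        1.08860061e+00, -1.90121083e-02]), 'dq': array([-1.04216741e-05,  7.93434868e-04, -2.49332497e-03, -1.44396089e-03,
        4.73208920e-04, -7.00296725e-04]), 'tau': array([-2.12617083e-04, -5.58424580e+01, -2.82444906e+01,  5.71397231e-05,
        2.95072699e-03,  3.69323993e-05]), 'position': array([0.222186  , 0.58364089, 0.23060437]), 'tcp_rot': array([-1.46297486e-04,  1.80900372e-01,  9.83501171e-01, -6.93097687e-04]), 'ft_force': array([ 0.24532211, -0.19028598,  0.27729892]), 'ft_torque': array([-0.04420071, -0.01338522, -0.05499789]), 'grip_force': 0.0, 'grip_width': 1.0009658343907553}
```

View pics/top0.png

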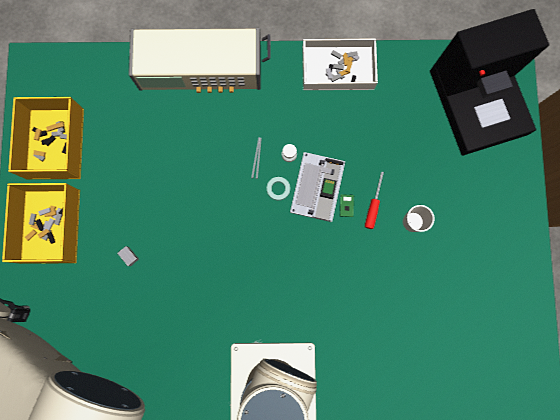

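View pics/side0.png

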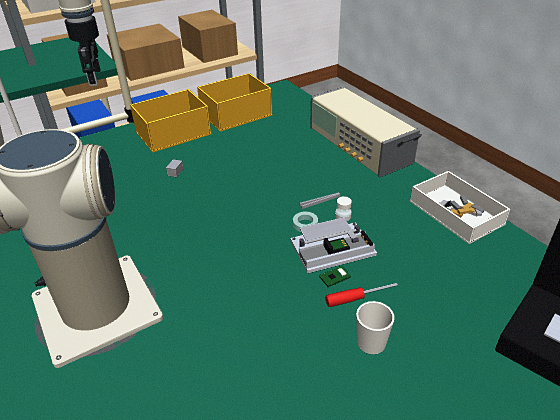

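The fixture is near top-image pixel (318,187) and side-image pixel (335,245), with a light thumb plate and a green holder. The jar, tape roll, tweezers, spare board and screwdriver are around it. I'll enlarge both views.

```bash
python3 - <<'E'
import cv2
a=cv2.imread("pics/top0.png")[140:235,270:370]; cv2.imwrite("pics/topc.png",cv2.resize(a,None,fx=6,fy=6,interpolation=cv2.INTER_CUBIC))
a=cv2.imread("pics/side0.png")[205:285,280:390]; cv2.imwrite("pics/sidec.png",cv2.resize(a,None,fx=7,fy=7,interpolation=cv2.INTER_CUBIC))
E
```

```text
(no output)
```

View pics/topc.png

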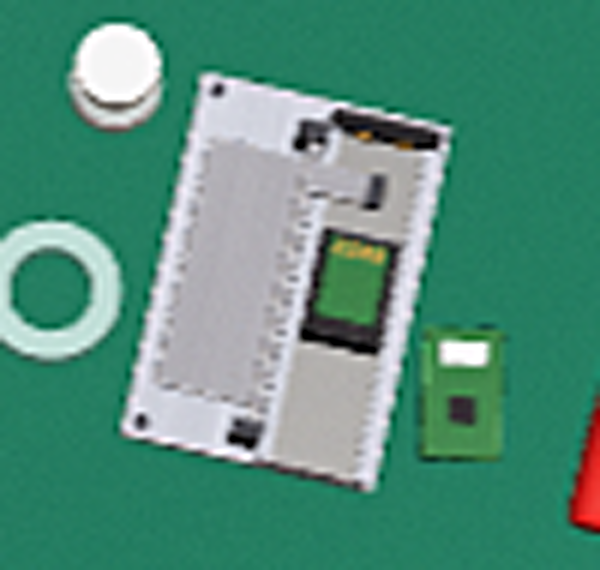

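View pics/sidec.png

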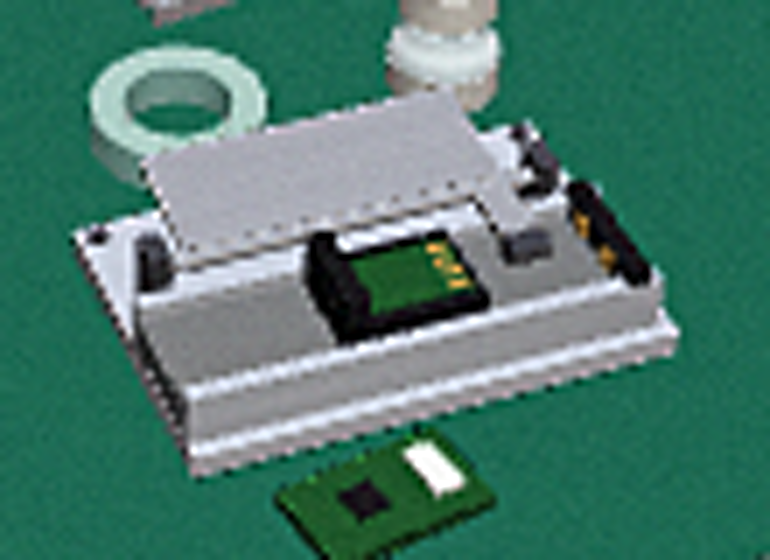

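The crops show the fixture with +x pointing up and slightly right in the top view. In the top crop, the base corners are at (203,73), (122,433) and (452,130). The plate corners are at (210,137), (152,393) and (262,407), and the heel's rear top edge runs from (303,340) to (380,353). Next I fit the pose.

```bash
cat > h.py <<'E'
import numpy as np
from scipy.spatial.transform import Rotation as R
from scipy.optimize import least_squares
from plant import robot, imaging
def proj(ci,P):
    w,x,y,z=ci["rotation"]; p=(np.atleast_2d(P)-ci["eye"])@R.from_quat([x,y,z,w]).as_matrix()
    return np.c_[p[:,0]/p[:,2]*ci["fx"]+ci["cx"],p[:,1]/p[:,2]*ci["fy"]+ci["cy"]]
def w(f,P):
    P=np.atleast_2d(P)/1000.; c,s=np.cos(f[2]),np.sin(f[2])
    return np.c_[f[0]+c*P[:,0]-s*P[:,1],f[1]+s*P[:,0]+c*P[:,1],P[:,2]]
def tool(f,P):
    """offset in tool axes from the measured TCP to fixture point P, and yaw error (tool y vs fixture y)"""
    s=robot.state(); q=s["tcp_rot"]; M=R.from_quat([q[1],q[2],q[3],q[0]]).as_matrix()
    d=M.T@(w(f,P)[0]-s["position"])
    fy=M.T@np.array([-np.sin(f[2]),np.cos(f[2]),0]); a=np.arctan2(-fy[0],fy[1])
    a=(a+np.pi/2)%np.pi-np.pi/2
    return d.round(4),round(a,4),s
E
python3 - <<'E'
from h import *
T,S=imaging.camera_info("top"),imaging.camera_info("side")
tp=np.array([(203,73),(122,433),(210,137),(152,393),(262,407)],float); tP=[(64,58,12),(-108,58,12),(27,49,46),(-87,49,46),(-87,15,40.5)]
sp=np.array([(680,330),(190,460),(78,233),(455,90),(143,165),(182,262)],float); sP=[(64,-58,12),(-108,-58,12),(-108,58,12),(27,49,46),(-87,49,46),(-87,15,40.5)]
tp=(tp+.5)/6-.5+[270,140]; sp=(sp+.5)/7-.5+[280,205]
def r(f): return np.r_[proj(T,w(f,tP))-tp,proj(S,w(f,sP))-sp].ravel()
o=least_squares(r,[.35,.1,-.1],loss="soft_l1"); f=o.x; print(list(f)); print(r(f).reshape(-1,2).round(1))
fr=least_squares(lambda f:r(f)[:10],f).x; fs=least_squares(lambda f:r(f)[10:],f).x; print(fr,fs)
hp=(np.array([(303,340),(380,353)])+.5)/6-.5+[270,140]
h=least_squares(lambda x:(proj(T,w(f,[(x[0],-10+x[1],48),(x[0],-46+x[1],48)]))-hp).ravel(),[-50,0]); print("heel rear x",h.x,h.fun)
print(tool(f,(0,2,200))[:2], robot.state()["q"])
E
```

```text
[np.float64(0.5431370610127054), np.float64(-0.13057545535088172), np.float64(-0.22807725981839566)]
[[ 0.5  0.2]
 [ 0.5  0.8]
 [ 0.4  0.3]
 [ 1.  -1.2]
 [-4.9 -0.5]
 [ 0.7  0.5]
 [ 1.   0.3]
 [-0.7  0.2]
 [-0.5 -0.6]
 [-0.4 -0.7]
 [-0.8 -3.7]]
[ 0.54423312 -0.13117844 -0.20177304] [ 0.54198021 -0.13255199 -0.22989626]
heel rear x [-52.60645788   1.84837324] [-0.25752187 -0.39160077  0.25727262  0.38994196]
(array([-0.5538, -0.5512,  0.0314]), np.float64(-0.1357)) [ 1.18798571e+00  4.23794537e-01  1.63061421e+00  1.13779906e-05
  1.08860061e+00 -1.90121083e-02]
```

Call:
{"op": "pendant", "data": {
  "segments": {"tx": [0,-0.031,-0.031,-0.031,-0.031],"ty": [0,-0.048,-0.048,-0.048,-0.048],"tz": [0,0,0,0,0],"twist": [-0.1357,0,0,0,0]},
  "finger_gap": 0.535
}}

```text
time_s: 0.72
position: [0.2999, 0.3672, 0.2311]
tcp_rot: [-0.0, 0.114, 0.994, -0.0]
ft_force: [0.9, -0.3, -0.6]
grip_width: 0.534
grip_force: 0.0
```

Call:
{"op": "pendant", "data": {
  "segments": {"tx": [-0.031,-0.031,-0.031,-0.031,-0.031],"ty": [-0.048,-0.048,-0.048,-0.048,-0.048],"tz": [0,0,0,0,0],"twist": [0,0,0,0,0]}
}}

```text
time_s: 1.35
position: [0.3967, 0.0984, 0.2314]
tcp_rot: [0.0, 0.114, 0.994, 0.0]
ft_force: [0.3, -0.4, -0.6]
grip_width: 0.535
grip_force: 0.0
```

Call:
{"op": "pendant", "data": {
  "segments": {"tx": [-0.031,-0.031,-0.031,-0.031,0],"ty": [-0.048,-0.048,-0.048,-0.048,0],"tz": [0,0,0,0,0],"twist": [0,0,0,0,0]}
}}

```text
time_s: 1.98
position: [0.4748, -0.1181, 0.2312]
tcp_rot: [0.0, 0.116, 0.993, -0.0]
ft_force: [-0.3, 0.9, -0.4]
grip_width: 0.53
grip_force: 0.0
```

```bash
python3 - <<'E'
from h import *
import cv2
f=[.5431,-.1306,-.2281]
ci=imaging.camera_info("wrist"); im=imaging.snapshot("wrist")[:,:,::-1]
cv2.imwrite("pics/w1.png",im); print(ci); print(tool(f,(-70,2,33))[:2], robot.state()["position"])
print(proj(ci,w(f,[(64,58,12),(-108,58,12),(-108,-58,12),(64,-58,12),(-52,-10,48),(-52,-46,48)])).round(0))
import numpy as np; np.save("w1.npy",[ci],allow_pickle=True)
E
```

```text
{'fx': 311.4594695356606, 'fy': 311.4594695356606, 'cx': 273.4403831589111, 'cy': 212.88437485476342, 'eye': array([ 0.39737425, -0.10037859,  0.3730807 ]), 'rotation': array([0.12388208, 0.77464257, 0.61241448, 0.09762495])}
(array([-0.0009,  0.0038,  0.1979]), np.float64(-0.0034)) [ 0.47374541 -0.11632315  0.23087772]
[[321. 281.]
 [328. 148.]
 [226. 149.]
 [233. 281.]
 [268. 204.]
 [235. 205.]]
```

View pics/w1.png

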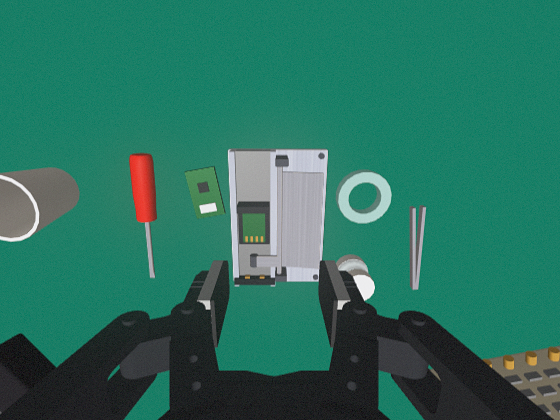

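The wrist view shows the fixture at (228..327, 150..285), which matches the projection to within about 2 px. The fingers are at (215,290) and (335,290). I'll enlarge it to refine the pose.

```bash
python3 - <<'E'
import cv2
a=cv2.imread("pics/w1.png")[143:293,195:355]; cv2.imwrite("pics/w1c.png",cv2.resize(a,None,fx=4,fy=4,interpolation=cv2.INTER_CUBIC))
E
```

```text
(no output)
```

View pics/w1c.png

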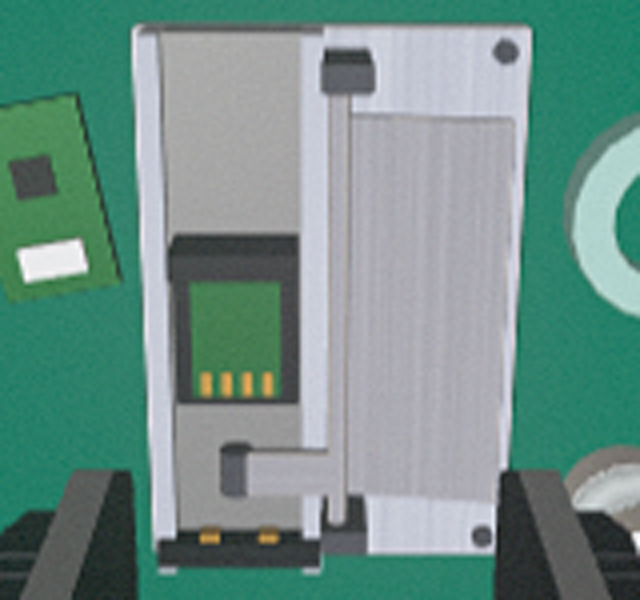

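```bash
python3 - <<'E'
from h import *
T,S=imaging.camera_info("top"),imaging.camera_info("side"); W=np.load("w1.npy",allow_pickle=True)[0]
D=[(T,6,[270,140],[(203,73),(122,433),(210,137),(152,393)],[(64,58,12),(-108,58,12),(27,49,46),(-87,49,46)]),
(S,7,[280,205],[(680,330),(190,460),(78,233),(455,90),(143,165)],[(64,-58,12),(-108,-58,12),(-108,58,12),(27,49,46),(-87,49,46)]),
(W,4,[195,143],[(531,30),(511,553),(514,117),(352,113),(498,500),(349,493),(160,32),(300,32),(320,540),(160,540)],
 [(-108,58,12),(64,58,12),(-87,49,46),(-87,15,40.5),(27,49,46),(27,15,40.5),(-108,-47.5,26),(-108,-8.5,26),(46,-8.5,36),(46,-47.5,36)])]
def res(f,k): 
    c,s,o,p,P=D[k]; return (proj(c,w(f,P))-((np.array(p,float)+.5)/s-.5+o)).ravel()
f=least_squares(lambda f:np.r_[res(f,0),res(f,1),res(f,2)],[.543,-.13,-.22],loss="soft_l1").x; print(f.round(4))
for k in range(3): print(k,least_squares(res,f,args=(k,)).x.round(4))
fw=least_squares(res,f,args=(2,)).x; print(res(fw,2).reshape(-1,2).round(1))
hp=(np.array([(299,248),(170,248)])+.5)/4-.5+[195,143]
for g in (f,fw): print(least_squares(lambda x:(proj(W,w(g,[(x[0],-10+x[1],48),(x[0],-46+x[1],48)]))-hp).ravel(),[-50,0]).x)
print(tool(f,(-70,2,33))[:2])
E
```

```text
[ 0.5431 -0.1306 -0.2293]
0 [ 0.5429 -0.129  -0.2324]
1 [ 0.5428 -0.131  -0.239 ]
2 [ 0.5429 -0.1322 -0.228 ]
[[-1.2 -1.9]
 [-2.5  0.2]
 [-1.3  0.2]
 [ 6.9  0.4]
 [-1.5  0.7]
 [ 6.6  0.3]
 [-2.4 -0.5]
 [-1.9 -0.7]
 [-5.7  0.9]
 [ 2.4  1. ]]
[-51.74340577   1.85973393]
[-51.92319445   3.53151337]
(array([-0.0009,  0.0038,  0.1979]), np.float64(-0.0022))
```

Call:
{"op": "pendant", "data": {
  "segments": {"tx": [-0.001,0,0,0,0],"ty": [0.0035,0,0,0,0],"tz": [0.035,0.045,0.045,0.045,0.0],"twist": [-0.002,0,0,0,0]}
}}

```text
time_s: 2.65
position: [0.4725, -0.1098, 0.0588]
tcp_rot: [-0.004, 0.112, 0.994, 0.001]
ft_force: [-0.1, -0.2, 0.3]
grip_width: 0.538
grip_force: 0.0
```

```bash
python3 - <<'E'
from h import *
import cv2
f=[.5431,-.1306,-.2300]
print(tool(f,(-70,2,33))[:2])
a=imaging.snapshot("side")[195:285,270:400,::-1]; b=imaging.snapshot("wrist")[140:420,150:400,::-1]
a=cv2.resize(a,(390,270),interpolation=cv2.INTER_CUBIC);b=cv2.resize(b,(400,448),interpolation=cv2.INTER_CUBIC)
c=np.zeros((448,790,3),np.uint8);c[:270,:390]=a;c[:,390:]=b;cv2.imwrite("pics/d1.png",c)
E
```

```text
(array([-0.0037, -0.0022,  0.0258]), np.float64(0.0053))
```

View pics/d1.png

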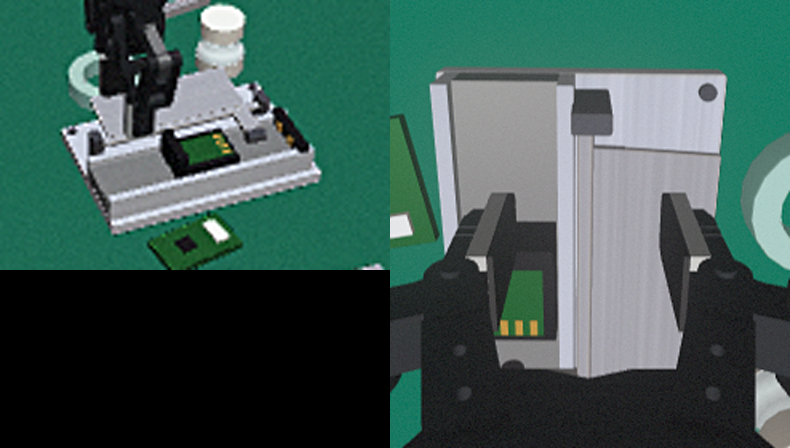

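The left fingertip is over the channel behind the heel, at wrist-panel pixel (500,195). The right one is over the plate at (680,195). I'll descend while watching the force.

Call:
{"op": "pendant", "data": {
  "segments": {"tx": [-0.002,0,0,0,0],"ty": [-0.002,0,0,0,0],"tz": [0.003,0.004,0.004,0,0],"twist": [0.0,0,0,0,0]}
}}

```text
time_s: 3.38
position: [0.4771, -0.1141, 0.0504]
tcp_rot: [-0.0, 0.113, 0.994, 0.0]
ft_force: [0.8, 0.0, -0.2]
grip_width: 0.534
grip_force: 0.0
```

```bash
python3 - <<'E'
from h import *
f=[.5431,-.1306,-.2300]
print(tool(f,(-70,2,33))[:2])
E
```

```text
(array([0.0019, 0.001 , 0.0174]), np.float64(0.0038))
```

Call:
{"op": "pendant", "data": {
  "segments": {"tx": [0.002,0,0,0,0],"ty": [0.001,0,0,0,0],"tz": [0.002,0.003,0.003,0,0],"twist": [0.004,0,0,0,0]}
}}

```text
time_s: 4.0
position: [0.4754, -0.1127, 0.0423]
tcp_rot: [-0.0, 0.115, 0.993, 0.0]
ft_force: [-0.3, 0.1, -0.2]
grip_width: 0.533
grip_force: 0.0
```

Call:
{"op": "pendant", "data": {
  "segments": {"tx": [0,0,0,0],"ty": [0,0,0,0],"tz": [0.003,0.002,0,0],"twist": [0,0,0,0]}
}}

```text
time_s: 4.5
position: [0.4757, -0.1126, 0.0376]
tcp_rot: [0.0, 0.115, 0.993, 0.0]
ft_force: [0.3, 1.5, 6.5]
grip_width: 0.534
grip_force: 2.6
```

```bash
python3 - <<'E'
from h import *
f=[.5431,-.1306,-.2300]
print(tool(f,(-70,2,33))[:2])
E
```

```text
(array([ 0.0003, -0.0002,  0.0046]), np.float64(-0.0002))
```

Call:
{"op": "pendant", "data": {
  "segments": {"tx": [0,0,0,0],"ty": [0,0,0,0],"tz": [0.003,0.002,0,0],"twist": [0,0,0,0]}
}}

```text
time_s: 5.0
position: [0.4758, -0.1126, 0.0328]
tcp_rot: [0.0, 0.115, 0.993, 0.0]
ft_force: [-0.2, 1.2, 10.1]
grip_width: 0.531
grip_force: 4.8
```

```bash
python3 - <<'E'
from h import *
import cv2
f=[.5431,-.1306,-.2300]
print(tool(f,(-70,2,33))[:2])
a=imaging.snapshot("side")[195:285,270:400,::-1]; b=imaging.snapshot("wrist")[140:420,150:400,::-1]
a=cv2.resize(a,(390,270),interpolation=cv2.INTER_CUBIC);b=cv2.resize(b,(400,448),interpolation=cv2.INTER_CUBIC)
c=np.zeros((448,790,3),np.uint8);c[:270,:390]=a;c[:,390:]=b;cv2.imwrite("pics/d2.png",c)
E
```

```text
(array([ 0.0003, -0.0002, -0.0002]), np.float64(-0.0002))
```

View pics/d2.png

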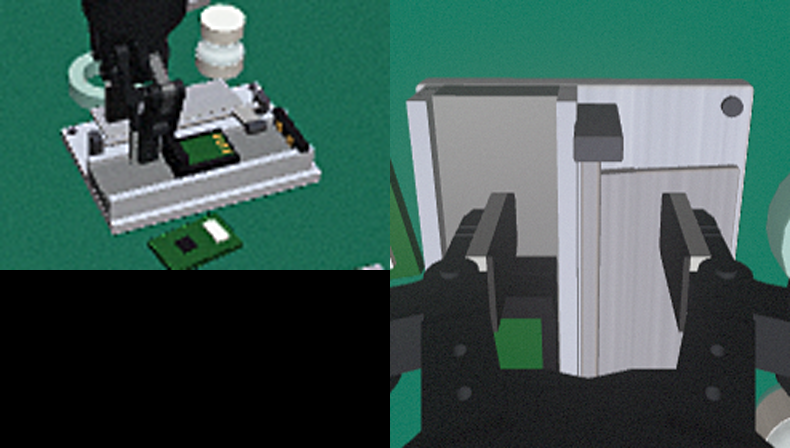

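The plate is pressed with 10 N and the jaw is visibly lifted, at side-panel pixel (255,125). The other finger is in the channel behind the heel, so I'll push now.

Call:
{"op": "pendant", "data": {
  "segments": {"tx": [-0.005,-0.006,-0.006,-0.006,-0.006],"ty": [0,0,0,0,0],"tz": [0,0,0,0,0],"twist": [0,0,0,0,0]}
}}

```text
time_s: 5.72
position: [0.5025, -0.1188, 0.0325]
tcp_rot: [-0.001, 0.115, 0.993, 0.0]
ft_force: [-5.1, 1.6, 10.7]
grip_width: 0.535
grip_force: 5.2
```

Call:
{"op": "pendant", "data": {
  "segments": {"tx": [-0.006,-0.006,-0.004,0],"ty": [0,0,0,0],"tz": [0,0,0,0],"twist": [0,0,0,0]}
}}

```text
time_s: 6.22
position: [0.519, -0.1227, 0.0327]
tcp_rot: [-0.0, 0.115, 0.993, 0.0]
ft_force: [-2.5, 2.0, 9.5]
grip_width: 0.535
grip_force: 4.8
```

```bash
python3 - <<'E'
from h import *
f=[.5431,-.1306,-.2300]
print(tool(f,(-15,2,33))[:2])
E
```

```text
(array([-0.0103, -0.0002, -0.0003]), np.float64(-0.0001))
```

Call:
{"op": "pendant", "data": {
  "segments": {"tx": [-0.004,-0.003,-0.001,0],"ty": [0,0,0,0],"tz": [0,0,0,0],"twist": [0,0,0,0]}
}}

```text
time_s: 6.72
position: [0.5263, -0.1244, 0.0326]
tcp_rot: [-0.001, 0.115, 0.993, 0.0]
ft_force: [-3.7, 1.8, 9.8]
grip_width: 0.535
grip_force: 4.9
```

Call:
{"op": "pendant", "data": {
  "segments": {"tx": [-0.001,-0.001,0],"ty": [0,0,0],"tz": [0,0,0],"twist": [0,0,0]}
}}

```text
time_s: 7.1
position: [0.5281, -0.1248, 0.0326]
tcp_rot: [-0.001, 0.115, 0.993, 0.0]
ft_force: [-4.7, 1.3, 9.6]
grip_width: 0.538
grip_force: 4.9
```

Call:
{"op": "pendant", "data": {
  "segments": {"tx": [-0.001,-0.001,0],"ty": [0,0,0],"tz": [0,0,0],"twist": [0,0,0]}
}}

```text
time_s: 7.48
position: [0.5292, -0.1251, 0.0325]
tcp_rot: [-0.002, 0.115, 0.993, 0.0]
ft_force: [-5.6, 1.9, 11.1]
grip_width: 0.534
grip_force: 6.1
```

```bash
python3 - <<'E'
from h import *
f=[.5431,-.1306,-.2300]
print(tool(f,(-15,2,33))[:2])
E
```

```text
(array([ 0.0002, -0.0002, -0.0005]), np.float64(-0.0001))
```

Call:
{"op": "pendant", "data": {
  "segments": {"tx": [-0.0015,-0.0015,0,0],"ty": [0,0,0,0],"tz": [0,0,0,0],"twist": [0,0,0,0]}
}}

```text
time_s: 7.98
position: [0.5293, -0.1252, 0.0321]
tcp_rot: [-0.004, 0.115, 0.993, 0.001]
ft_force: [-13.1, 3.2, 16.5]
grip_width: 0.536
grip_force: 9.7
```

```bash
python3 - <<'E'
from h import *
import cv2
f=[.5431,-.1306,-.2300]
print(tool(f,(-15,2,33))[:2])
a=imaging.snapshot("side")[205:285,280:390,::-1]
cv2.imwrite("pics/d3.png",cv2.resize(a,None,fx=7,fy=7,interpolation=cv2.INTER_CUBIC))
E
```

```text
(array([ 0.0004, -0.0001, -0.0009]), np.float64(-0.0006))
```

View pics/d3.png

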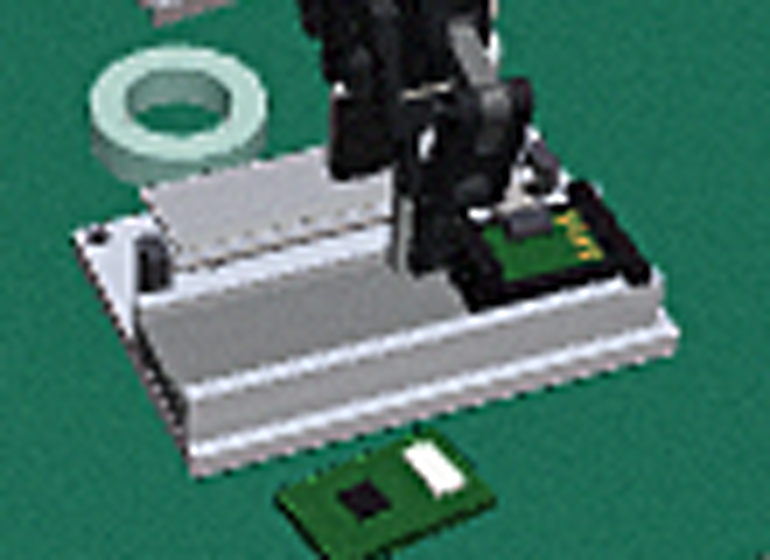

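The holder sits against the stop at (620,260), and the push force jumped to 13 N with no further motion. I'll back the finger off the heel, then lift.

Call:
{"op": "pendant", "data": {
  "segments": {"tx": [0.003,0.003,0.003,0],"ty": [0,0,0,0],"tz": [0,0,0,0],"twist": [0,0,0,0]}
}}

```text
time_s: 8.52
position: [0.5276, -0.1248, 0.0337]
tcp_rot: [0.003, 0.115, 0.993, -0.0]
ft_force: [2.9, -0.3, 8.6]
grip_width: 0.527
grip_force: 4.5
```

Call:
{"op": "pendant", "data": {
  "segments": {"tx": [0,0,0,0,0],"ty": [0,0,0,0,0],"tz": [-0.003,-0.004,-0.004,-0.004,-0.005],"twist": [0,0,0,0,0]}
}}

```text
time_s: 9.15
position: [0.5247, -0.1243, 0.0524]
tcp_rot: [-0.0, 0.115, 0.993, 0.0]
ft_force: [-0.4, -0.4, 0.2]
grip_width: 0.534
grip_force: 0.0
```

Call:
{"op": "pendant", "data": {
  "segments": {"tx": [0,0,0,0,0],"ty": [0,0,0,0,0],"tz": [-0.02,-0.03,-0.03,-0.03,0],"twist": [0,0,0,0,0]}
}}

```text
time_s: 9.78
position: [0.5265, -0.1247, 0.1647]
tcp_rot: [0.002, 0.115, 0.993, -0.0]
ft_force: [0.0, -0.2, -0.1]
grip_width: 0.535
grip_force: 0.0
```

Call:
{"op": "pendant", "data": {
  "segments": {"tx": [0,0,0,0],"ty": [0,0,0,0],"tz": [0,0,0,0],"twist": [0,0,0,0]}
}}

```text
time_s: 10.28
position: [0.5248, -0.1242, 0.1618]
tcp_rot: [-0.0, 0.115, 0.993, 0.0]
ft_force: [-0.0, -0.3, -0.8]
grip_width: 0.533
grip_force: 0.0
```

```bash
python3 - <<'E'
from h import *
import cv2
a=imaging.snapshot("side")[205:285,280:390,::-1]
cv2.imwrite("pics/d4.png",cv2.resize(a,None,fx=7,fy=7,interpolation=cv2.INTER_CUBIC))
E
```

```text
(no output)
```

View pics/d4.png

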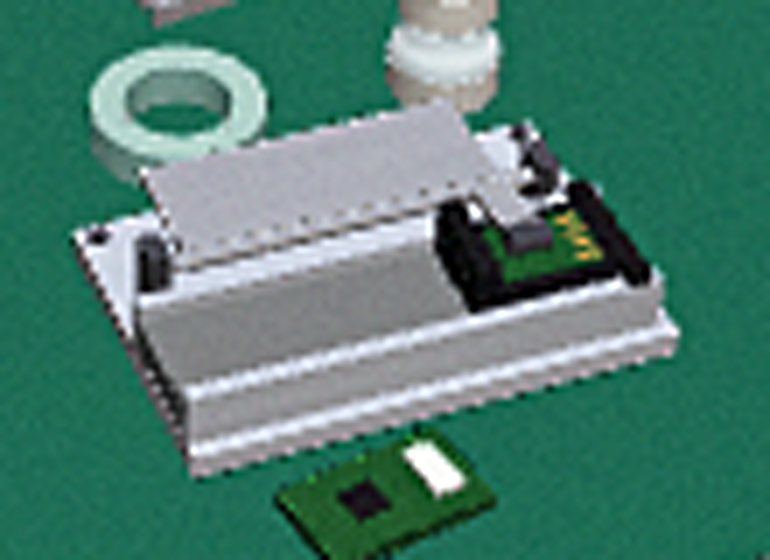

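The holder is home at the stop with the jaw resting on it at (530,235), and the arm is clear. I'm handing the job in.

```bash
python3 -c "from plant import robot, imaging; print(robot.close_job())"
```

```text
the job is handed in; nothing more can be done
None
```

The holder was pushed home against the end stop with the plate held down, the clip was let up so its jaw rests on the holder, and I handed the job in at about 10 s with the arm clear; no verdict was printed.

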